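# Open the test cell with the probe's blade and hold the probe on the pad

### The arm

A 6-joint arm with a two-finger parallel gripper is mounted at the origin on a cart in front of the work surface, level with it; the furniture and walls round the work are solid. World frame = base frame: x ahead of the robot, y to its left, z up, the work surface at z = 0. Lengths are in m, angles in rad, forces in N, time in s.
With the tool pointing down it reaches from about 0.35 to 0.95 m from the base axis. Payload 17.4 kg.
Tool frame: the origin (TCP) lies midway between the tips of the shut fingers; the grasp point (between the pads) lies 19 mm behind it; z points along the fingers, y is the line along which they close (so a half turn about z gives the same grasp; the last joint's range is limited). The gripper opens to 93 mm and grips with 3 to 60 N. Pads are 15 mm wide; open, the fingers measure 128 mm over their backs; the gripper's body (75 mm by 188 mm) begins 65 mm behind the grasp point.
Start: joints at [-1.321, 0.116, 1.442, -0, 1.584, -0.038], TCP at [0.192, -0.647, 0.219] pointing down, gripper open.
Joint ranges: [-2.83, 2.83], [-0.83, 2.19], [0.07, 2.5], [-1.14, 4.28], [0.01, 3], [-2.97, 2.97]. Speed limits (rad/s): [1.89, 1.89, 2.22, 3.14, 3.14, 3.14].

### API

Orientations are given as [roll, pitch, yaw] about the fixed x, y, z axes, in that order (R = Rz(yaw) Ry(pitch) Rx(roll)).
In Python, from workcell import env gives the robot as it stands.
- The arm moves only by the shell command python3 -m crank 'ROWS' [FORCE]. ROWS is JSON, a list of rows, each a list of 3 entries, a list of its own where there are three numbers: the opening, from 0 (shut) to 1 (fully open), then the shift along the tool's x, y, z in mm, then the turn about the tool's z in rad. A call has 1 to 5 rows; each row shifts and turns the commanded pose from where the row before left it, along the tool's axes as they then stand; what a row does not reach is not made up. A row lasts 1/10 s, in which the tool goes at most 50 mm and 8.59 degrees, less where a joint would pass 70% of its speed; a pose out of reach is approached as far as the arm can. A call with a gripper value outside its range is refused whole. The fingers move at their own pace and stop on an object; FORCE is the grip in N (left out, the last holds). Time passes only in rows, so rows that do not move let the fingers close. It gives the time, the measured TCP pose, the force, the opening and the grip force at its end, in the units of the state.
- env.get_obs(): the state, without advancing time (a new reading comes with each control period).
- env.snapshot(name): name is "scene" or "top" or "wrist"; returns (picture, depth): 384x512x3 uint8, blue, green, red; 384x512 float32, m along the optical axis (not along the pixel's ray), 0 where there is no reading.
- env.calibration(name): a dict with "fx", "fy", "cx", "cy" (pixels), "rvec" (rotation vector, rad) and "tvec" (3), from world to camera coordinates, as OpenCV has them; the wrist camera has in their place "hand_eye" (4x4, takes a point from camera to tool coordinates, whose origin is the TCP and whose axes are the flange's). Camera axes: x right, y down, z forward; pixel columns grow to the right and rows downward; lengths in m; the calibration is good to about 2 mm. The wrist camera is an equidistant fisheye: a pixel r from the principal point sees the ray r / f radians off the axis. A picture is of the moment at which its call begins: read the wrist's pose just before it. calibration takes no time and is no camera call.
- env.hand_in(): hands the job in; it is judged then, once.
The state is a dict: "t": time; "qpos": joint angles; "qvel": joint speeds; "joint_torque": joint torques, N m; "eef_pos": TCP position; "tool_rot": TCP orientation; "wrist_force": force on the tool from outside, world axes, zero at the start; "wrist_torque": the same for the moment, N m; "width": opening from 0.0 (shut) to 1.0 (fully open); "finger_force": force on a finger pad.
Only numpy, scipy, OpenCV 4.12 (cv2) and the standard library are available. Lean on these libraries where they do the work, as an engineer would, in place of code of your own. Each camera call takes 0.05 s, during which the arm holds its last target. There are 200 camera calls.

### The job

Take the flat-bladed probe out of its stand, lever the test cell's hinged cover open with the blade until it stands past upright, then hold the probe upright with its tip on the middle of the small sprung pad inside, pressing lightly so that the pad sinks about halfway and never to its stop. Touch the cover only with the probe and leave the other things on the bench where they are. Finish while still holding the probe there: do not let go.

Things in the scene. Friction and masses are not known exactly. Their poses are not given: they have to be found in the camera images.
- probe: dark grey hand probe 136 mm long. Origin: middle of the blade's tip; z runs up to the handle. Steel blade z = 0 to 40 mm, 8 wide (y), 2.5 thick (x); neck 11 across to 52; flange 24 across, 52 to 57; handle 56 to 136 mm, 18 wide (y), 14 (x). Same after a half turn about z. Starts upright in the stand, tip 3 mm above the bench, flange resting on the stand; turns freely about z; about 60 g
- stand: white block fixed to the bench, 75 x 65 x 55 mm, with a square hole 15 mm wide down through its middle in which the probe hangs; origin at the centre of its underside, z up. The probe pulls out straight up
- cell: test cell: grey open box fixed to the bench, 110 (x) x 120 (y) x 60 mm (z), walls 6 mm, closed by the cover; origin at the centre of its underside, z up, x from its front (side of the cover's free lip, facing more or less to the robot's right) to the hinge side. A stub connector stands 16 mm out of its +y side
- cover_hinge (a point): middle of the cover's hinge axis, which runs along the cell's y, 57 mm along x from the cell's origin and 62.5 mm above the bench. Fixed to the cell, with the cell's axes
- cover_edge (a point): middle of the lower front edge of the cover's free lip, 125 mm from the hinge axis; moves with the cover. Cover: aluminium plate 122 x 120 x 4 mm, underside 60.5 mm above the bench when closed; the lip overhangs the cell's front wall by 13 mm. The blade goes under it from the front, the handle leaning away from the cell
- cover (a joint): angle of the cover: 0 closed, 1.57 upright, stop at 1.9 rad. It is stiff: it stays at any angle and takes about 1 N at the lip to move
- pad_top (a point): centre of the top of the round sprung pad (16 mm across, dark dot in the middle) in the cell's well, standing 13 mm above its collar, 34 mm across; 10 mm towards -x and 10 mm towards +y from the cell's origin, 46 mm above the bench when free; moves with the pad
- pad (a joint): how far the pad is pressed down: 0 free, stop at 6 mm (0.006). Spring: about 1 N starts it, 3.8 N at halfway (3 mm), 6.5 N at the stop
- petri: flat clear dish, 96 mm across, 15 mm high, a bystander; origin at the centre of its underside
- timer: black lab timer, 66 x 58 x 15 mm, lying flat, a bystander; origin at the centre of its underside
- white_jar: white jar with a lid, 60 mm across, 74 mm high, a bystander; origin at the centre of its underside
- sample_bottle_1: small white bottle, 40 mm across, 83 mm high, a bystander; origin at the centre of its underside
There are look-alikes about, which are no part of the job. Several things have the shape of the cell; the one meant has the colours described above.

How it is judged:
By the outcome, as a careful person would: the job done as asked, in the order asked, and still so for the second after the job is handed in, while the arm keeps its last pose, push and grip.
It also fails if it takes over 64 s, if anything falls off the work surface, if the arm or the gripper's body presses on something with over 40 N, if the wrist force passes 120 N, or if a joint passes its speed limit or range.

## Working session

There is one attempt and no reset: what is moved stays moved. The work goes in short steps, Python scripts to look and compute and a shell command to move; the robot and the scene stay as the last step left them, time stands still between calls to the robot, and variables do not carry over. Pictures are saved under pics/ and viewed, at most 10 in all, crops included, and the job is handed in when it is done.

```bash
mkdir -p pics; ls; python3 - <<'E'
from workcell import env
import cv2,numpy as np
o=env.get_obs();print({k:np.round(v,3).tolist() for k,v in o.items()})
for n in("scene","top"):
    p,d=env.snapshot(n);cv2.imwrite(f"pics/{n}0.png",p);np.savez(f"pics/{n}0.npz",p=p,d=d)
    c=env.calibration(n);print(n,{k:np.round(v,4).tolist() for k,v in c.items()})
print(env.calibration("wrist"))
E
```

```text
pics
{'t': 0.0, 'qpos': [-1.321, 0.117, 1.442, 0.0, 1.584, -0.038], 'qvel': [-0.0, -0.001, -0.001, -0.002, -0.001, -0.0], 'joint_torque': [0.001, -72.127, -62.262, 0.078, 0.024, -0.0], 'eef_pos': [0.192, -0.647, 0.218], 'tool_rot': [-3.14, -0.0, 0.288], 'wrist_force': [0.075, -0.104, -0.559], 'wrist_torque': [0.035, -0.014, 0.027], 'finger_force': 0.0, 'width': 0.998}
scene {'fx': 465.2285, 'fy': 465.2285, 'cx': 262.6599, 'cy': 191.4449, 'rvec': [0.8834, -2.2919, 1.3402], 'tvec': [0.5216, 0.2203, 1.4833]}
top {'fx': 389.1236, 'fy': 389.1236, 'cx': 257.8267, 'cy': 189.1064, 'rvec': [2.1203, -2.1251, 0.22], 'tvec': [0.0827, 0.6198, 1.4866]}
{'fx': 297.3186396354542, 'fy': 297.3186396354542, 'cx': 256.0515429887595, 'cy': 196.56547864755166, 'hand_eye': array([[-4.33443792e-04, -9.59944221e-01, -2.80190838e-01,
         7.83921179e-02],
       [ 9.99999887e-01, -4.71207204e-04,  6.74143726e-05,
        -5.88098189e-04],
       [-1.96741979e-04, -2.80190777e-01,  9.59944316e-01,
        -1.66674775e-01],
       [ 0.00000000e+00,  0.00000000e+00,  0.00000000e+00,
         1.00000000e+00]])}
```

View pics/scene0.png

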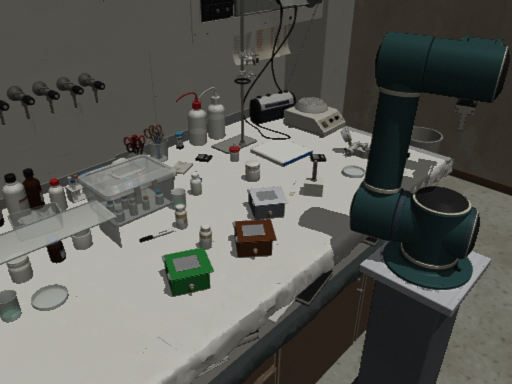

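View pics/top0.png

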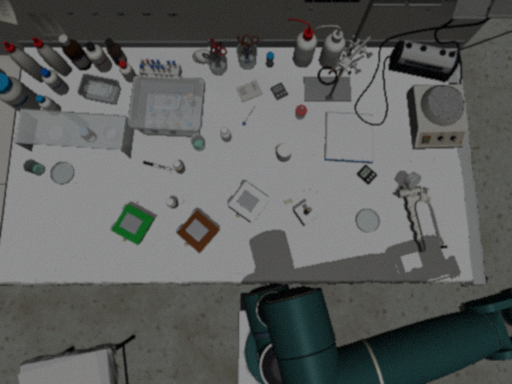

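The scene view shows the grey cell at about (267,202) and the probe in its white stand at (313,180); the red and green cells are look-alikes. In the top view the cell is at (248,200) and the probe at (303,210). I'll zoom in on both.

```bash
cat > h.py <<'E'
import numpy as np,cv2
from scipy.spatial.transform import Rotation as R
from workcell import env
def cam(n):
    c=env.calibration(n);return np.array([[c["fx"],0,c["cx"]],[0,c["fy"],c["cy"]],[0,0,1]]),R.from_rotvec(np.ravel(c["rvec"])).as_matrix(),np.ravel(c["tvec"])
def ray(n,u,v):
    K,r,t=cam(n);d=r.T@np.linalg.solve(K,[u,v,1.]);return -r.T@t,d
def plane(n,u,v,z):
    o,d=ray(n,u,v);return o+d*(z-o[2])/d[2]
def proj(n,P):
    K,r,t=cam(n);q=(K@(r@np.atleast_2d(P).T+t[:,None])).T;return q[:,:2]/q[:,2:]
def tri(a,b):
    (o,d),(p,e)=a,b;d=d/np.linalg.norm(d);e=e/np.linalg.norm(e)
    s=np.linalg.lstsq(np.c_[d,-e],p-o,rcond=None)[0];A=o+s[0]*d;B=p+s[1]*e
    return (A+B)/2,np.linalg.norm(A-B)
def depthpts(n,d):
    K,r,t=cam(n);v,u=np.mgrid[:d.shape[0],:d.shape[1]]
    q=np.stack([(u-K[0,2])/K[0,0]*d,(v-K[1,2])/K[1,1]*d,d],-1)
    return (q-t)@r
def wray(o,u,v):
    c=env.calibration("wrist");x=(u-c["cx"])/c["fx"];y=(v-c["cy"])/c["fy"];th=np.hypot(x,y)+1e-12
    k=np.array([x*np.sin(th)/th,y*np.sin(th)/th,np.cos(th)]);H=c["hand_eye"]
    T=R.from_euler('xyz',o["tool_rot"]).as_matrix()
    return T@H[:3,3]+o["eef_pos"],T@H[:3,:3]@k
E
python3 - <<'E'
from h import *
t=np.load("pics/top0.npz");s=np.load("pics/scene0.npz")
a=t["p"][170:245,215:335];b=s["p"][145:220,225:345]
im=np.hstack([cv2.resize(x,None,fx=3.3,fy=6.6*0.5,interpolation=cv2.INTER_CUBIC) for x in(a,b)])
cv2.imwrite("pics/z1.png",im);print(im.shape)
P=depthpts("top",t["d"])
for q in [(248,200),(225,195),(303,210),(306,210),(283,152),(240,190)]: print(q,P[q[1],q[0]].round(3))
P=depthpts("scene",s["d"])
for q in [(267,202),(317,160),(318,170),(313,188)]: print(q,P[q[1],q[0]].round(3))
E
```

```text
(248, 792, 3)
(248, 200) [0.576 0.12  0.062]
(225, 195) [ 0.609  0.217 -0.007]
(303, 210) [ 0.537 -0.097  0.055]
(306, 210) [ 0.525 -0.098  0.137]
(283, 152) [ 0.77  -0.021  0.07 ]
(240, 190) [0.616 0.152 0.061]
(267, 202) [0.536 0.161 0.067]
(317, 160) [ 0.673 -0.34   0.01 ]
(318, 170) [ 0.623 -0.278  0.001]
(313, 188) [ 0.507 -0.079  0.037]
```

View pics/z1.png

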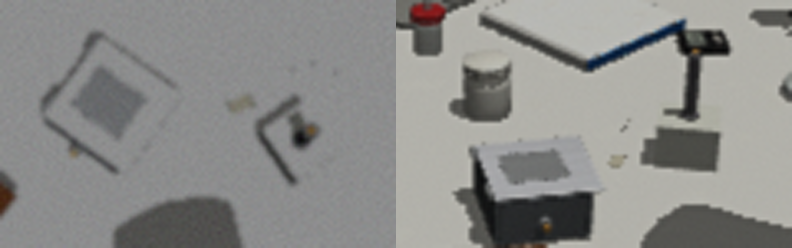

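```bash
python3 - <<'E'
from h import *
for n in("top","scene"):
    f=np.load(f"pics/{n}0.npz");P=depthpts(n,f["d"])
    def sel(c,r,lo,hi):
        m=(np.hypot(P[...,0]-c[0],P[...,1]-c[1])<r)&(P[...,2]>lo)&(P[...,2]<hi)&(f["d"]>0);return P[m]
    def rect(Q):return cv2.minAreaRect((Q[:,:2]*1000).astype(np.float32))
    for nm,a in dict(cover=((.578,.12),.11,.052,.08),stand=((.53,-.09),.08,.045,.064),handle=((.53,-.1),.06,.085,.15)).items():
        Q=sel(*a);print(n,nm,len(Q),np.median(Q,0).round(4),Q[:,2].std().round(4));print(rect(Q))
    H=sel((.53,-.1),.06,.125,.15)
    print(H.mean(0).round(4) if len(H) else 0)
E
```

```text
top cover 959 [0.568  0.1202 0.0648] 0.0035
((570.8433837890625, 120.95841979980469), (128.6623077392578, 121.33811950683594), 53.57929611206055)
top stand 286 [ 0.5213 -0.104   0.0548] 0.0036
((526.2943725585938, -106.82989501953125), (74.21906280517578, 67.73574829101562), 33.08834457397461)
top handle 29 [ 0.5248 -0.1043  0.1358] 0.0183
((525.4231567382812, -106.23204040527344), (12.97205924987793, 16.412885665893555), 21.918441772460938)
[ 0.5251 -0.1056  0.1378]
scene cover 675 [0.5606 0.1307 0.0649] 0.0036
((569.6248779296875, 123.24969482421875), (129.87338256835938, 130.38003540039062), 54.744876861572266)
scene stand 181 [ 0.5193 -0.0956  0.0545] 0.0036
((526.2782592773438, -106.22222900390625), (74.77253723144531, 82.89642333984375), 35.4742546081543)
scene handle 58 [ 0.523  -0.0996  0.1167] 0.0175
((525.2697143554688, -104.02029418945312), (14.685246467590332, 25.708738327026367), 20.90152359008789)
[ 0.5247 -0.103   0.1344]
```

```bash
python3 -m crank '[[1,[34,-30,-4],0],[1,[34,-30,-4],0],[1,[34,-30,-4],0],[1,[34,-30,-4],0],[1,[34,-30,-4],0]]' && python3 -m crank '[[1,[34,-30,0],0],[1,[34,-30,0],0],[1,[34,-30,0],0],[1,[34,-30,0],0],[1,[34,-30,0],0]]' && python3 -m crank '[[1,[34,-30,0],0],[1,[34,-30,0],0],[1,[34,-30,0],0],[1,[34,-30,0],0],[1,[0,0,0],0]]'
python3 - <<'E'
from h import *
o=env.get_obs();print(o["t"],np.round(o["eef_pos"],4),np.round(o["tool_rot"],4),np.round(o["qpos"],3),np.round(o["wrist_force"],2))
p,d=env.snapshot("wrist");cv2.imwrite("pics/w1.png",p)
import json;json.dump({k:np.array(o[k]).tolist() for k in("eef_pos","tool_rot")},open("pics/w1.json","w"))
E
```

```text
t: 0.6
eef_pos: [0.3125, -0.4535, 0.2385]
tool_rot: [-3.141, 0.0, 0.287]
wrist_force: [1.2, -0.3, 0.3]
width: 0.998
finger_force: 0.0
t: 1.1
eef_pos: [0.433, -0.2613, 0.2385]
tool_rot: [-3.142, -0.0, 0.288]
wrist_force: [0.7, -0.5, 1.0]
width: 0.998
finger_force: 0.0
t: 1.6
eef_pos: [0.5304, -0.1055, 0.238]
tool_rot: [-3.14, 0.0, 0.292]
wrist_force: [-0.8, -0.0, -0.9]
width: 0.997
finger_force: 0.0
1.6 [ 0.5304 -0.1055  0.238 ] [-3.1403e+00  3.0000e-04  2.9210e-01] [-2.440e-01 -1.820e-01  1.701e+00  1.000e-03  1.623e+00  1.035e+00] [-0.81 -0.03 -0.94]
```

View pics/w1.png

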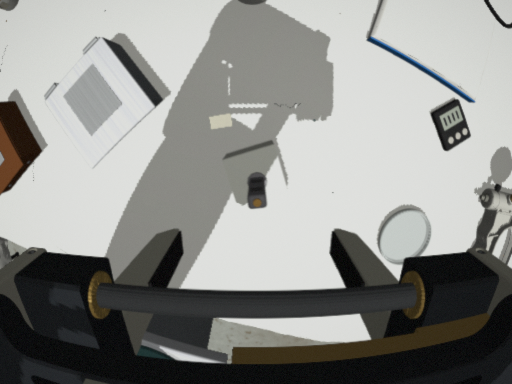

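The wrist view shows the probe's handle top at about (257,203), nearly square to the fingers, with its stand round it. The cell is at (100,100), with the hinge knuckles at (93,45) and (50,90) and the lip facing lower right. I'll measure them from the wrist view's rays and depth.

```bash
cat >> h.py <<'E'
def wpts(o,d):
    c=env.calibration("wrist");v,u=np.mgrid[:384,:512];x=(u-c["cx"])/c["fx"];y=(v-c["cy"])/c["fy"];th=np.hypot(x,y)+1e-9
    q=np.stack([x/th*np.tan(th)*d,y/th*np.tan(th)*d,d],-1);H=c["hand_eye"]
    T=R.from_euler('xyz',o["tool_rot"]).as_matrix()
    return (q@H[:3,:3].T+H[:3,3])@T.T+np.array(o["eef_pos"])
def rect(Q):
    (c,s,a)=cv2.minAreaRect((Q[:,:2]*1000).astype(np.float32));return np.round(c,1),np.round(s,1),round(a,1)
E
python3 - <<'E'
from h import *
o=env.get_obs();p,d=env.snapshot("wrist");P=wpts(o,d);np.savez("pics/w1.npz",p=p,d=d,P=P)
def sel(c,r,lo,hi):
    return (np.hypot(P[...,0]-c[0],P[...,1]-c[1])<r)&(P[...,2]>lo)&(P[...,2]<hi)&(d>0)
for nm,a in dict(top=((.526,-.106),.03,.128,.15),handle=((.526,-.106),.03,.09,.15),stand=((.526,-.106),.06,.049,.061),cover=((.571,.122),.11,.057,.072)).items():
    m=sel(*a);Q=P[m];print(nm,len(Q),np.median(Q,0).round(4),rect(Q))
m=sel((.526,-.106),.03,.128,.15);v,u=np.nonzero(m);print(u.min(),u.max(),v.min(),v.max(),cv2.minAreaRect(np.c_[u,v].astype(np.float32)))
a=p[90:220,195:325];b=p[20:180,30:190]
cv2.imwrite("pics/z2.png",np.hstack([cv2.resize(a,(480,480),interpolation=2),cv2.resize(b,(480,480),interpolation=2)])[:, :])
im=cv2.resize(np.hstack([cv2.resize(a,(400,400),interpolation=2),cv2.resize(b,(400,400),interpolation=2)]),(800,400));cv2.imwrite("pics/z2.png",im)
E
```

```text
top 300 [ 0.5289 -0.1059  0.1391] (array([ 527.2, -106.4]), array([14.7, 17.1]), 17.0)
handle 456 [ 0.5311 -0.1054  0.1377] (array([ 527.1, -106.5]), array([14.4, 18. ]), 24.0)
stand 2675 [ 0.5334 -0.1022  0.0555] (array([ 526.8, -106. ]), array([75.8, 64.3]), 33.4)
cover 7706 [0.572  0.1142 0.0653] (array([571.2, 121.3]), array([129.4, 121.3]), 53.7)
246 264 189 206 ((255.0, 197.5), (17.0, 18.0), 90.0)
```

View pics/z2.png

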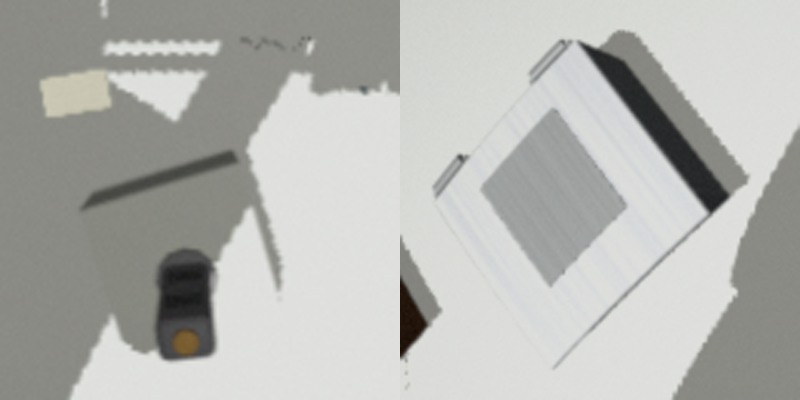

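```bash
python3 -m crank '[[1,[-3.5,0,34],0],[1,[0,0,34],0],[1,[0,0,34],0],[1,[0,0,34],0],[1,[0,0,0],0]]' 40 && python3 -m crank '[[0,[0,0,0],0],[0,[0,0,0],0],[0,[0,0,0],0],[0,[0,0,0],0],[0,[0,0,0],0]]' 40 && python3 -m crank '[[0,[0,0,0],0],[0,[0,0,0],0],[0,[0,0,0],0],[0,[0,0,0],0],[0,[0,0,0],0]]' 40
python3 -c "
import numpy as np
P=np.load('pics/w1.npz')['P'];a=np.radians(53.7);e=np.array([np.cos(a),np.sin(a)]);f=np.array([-e[1],e[0]])
m=(abs(P[...,2]-.0645)<.003)&(np.hypot(P[...,0]-.571,P[...,1]-.121)<.11);Q=P[m][:,:2]-[.571,.121]
x=Q@e;y=Q@f
for t in np.arange(-.05,.051,.02):
  k=abs(y-t)<.01;j=abs(x-t)<.01;print(round(t,3),np.round([x[k].min(),x[k].max(),y[j].min(),y[j].max()],4))
"
```

```text
t: 2.2
eef_pos: [0.5228, -0.1111, 0.0984]
tool_rot: [-3.138, 0.006, 0.286]
wrist_force: [-0.1, -0.4, -0.0]
width: 1.002
finger_force: 0.0
t: 2.7
eef_pos: [0.5257, -0.1104, 0.1033]
tool_rot: [3.141, -0.001, 0.288]
wrist_force: [-0.3, -0.1, 0.5]
width: 0.617
finger_force: 0.0
t: 3.2
eef_pos: [0.5254, -0.1103, 0.1026]
tool_rot: [-3.141, 0.0, 0.288]
wrist_force: [-2.7, 6.7, 0.9]
width: 0.193
finger_force: 38.9
-0.05 [-0.0639  0.0648 -0.0602  0.0602]
-0.03 [-0.064   0.0646 -0.0602  0.0599]
-0.01 [-0.0643  0.0583 -0.0599  0.0606]
0.01 [-0.0637  0.059  -0.0597  0.0606]
0.03 [-0.0643  0.0639 -0.0598  0.0604]
0.05 [-0.0641  0.0651 -0.0598  0.0602]
```

```bash
python3 -m crank '[[0,[1,-3,0],0],[0,[0,0,0],0],[0,[0,0,0],0]]' 40
```

```text
t: 3.5
eef_pos: [0.5255, -0.1072, 0.1026]
tool_rot: [3.142, 0.0, 0.288]
wrist_force: [-0.3, 1.6, -0.8]
width: 0.193
finger_force: 39.7
```

```bash
python3 -m crank '[[0,[0,0,-25],0],[0,[0,0,-25],0],[0,[0,0,-25],0],[0,[0,0,0],0]]' 40 && python3 -m crank '[[0,[8,-37,0],0],[0,[8,-37,0],0],[0,[8,-37,0],0],[0,[8,-37,0],0],[0,[0,0,0],0]]' && python3 -m crank '[[0,[0,0,0],-0.13],[0,[0,0,0],-0.13],[0,[0,0,0],-0.13],[0,[0,0,0],-0.13],[0,[0,0,0],-0.13]]' && python3 -m crank '[[0,[0,0,0],0],[0,[0,0,0],0]]'
python3 - <<'E'
from h import *
o=env.get_obs();print(np.round(o["eef_pos"],4),np.round(o["tool_rot"],4),np.round(o["qpos"],3))
p,d=env.snapshot("wrist");cv2.imwrite("pics/w2.png",p)
p,d=env.snapshot("scene");cv2.imwrite("pics/s2.png",cv2.resize(p[110:230,200:360],(800,600),interpolation=2))
E
```

```text
t: 3.9
eef_pos: [0.5267, -0.1076, 0.1812]
tool_rot: [3.139, -0.004, 0.288]
wrist_force: [-0.4, -0.0, -1.2]
width: 0.189
finger_force: 39.7
t: 4.4
eef_pos: [0.5136, 0.047, 0.1769]
tool_rot: [-3.141, 0.0, 0.291]
wrist_force: [-0.2, 0.6, 0.0]
width: 0.19
finger_force: 39.7
t: 4.9
eef_pos: [0.5141, 0.0432, 0.1769]
tool_rot: [-3.141, 0.001, 0.943]
wrist_force: [-0.2, 0.1, -0.5]
width: 0.187
finger_force: 39.7
t: 5.1
eef_pos: [0.5142, 0.0434, 0.1772]
tool_rot: [-3.141, 0.0, 0.933]
wrist_force: [-0.2, 0.1, -0.5]
width: 0.188
finger_force: 39.7
[0.5142 0.0434 0.1772] [-3.1412e+00  4.0000e-04  9.3350e-01] [ 0.035 -0.221  1.833 -0.     1.531  0.672]
```

View pics/s2.png

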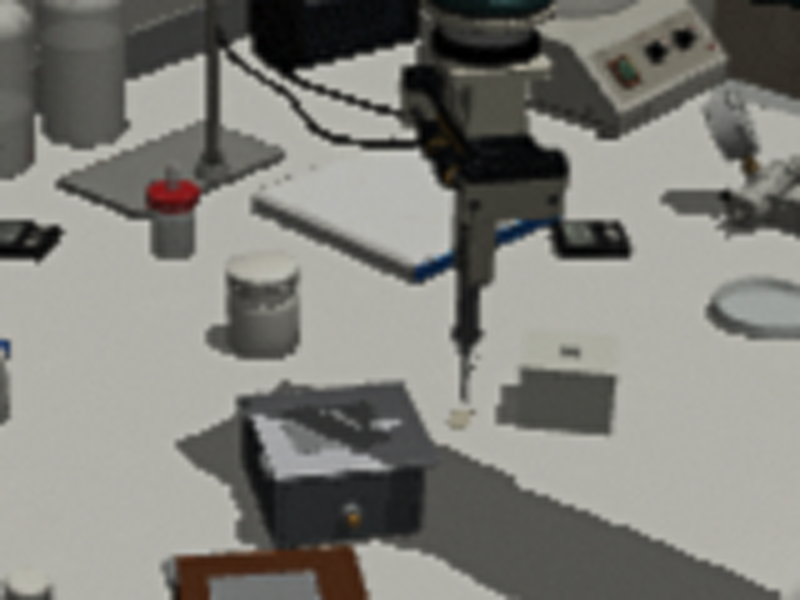

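The probe hangs upright from the fingers in front of the cell's lip, at (465,370) in the crop, and the empty stand is at (570,380). I'll lower it so that the flange goes under the lip, then close in by feel.

```bash
python3 -m crank '[[0,[0,0,25],0],[0,[0,0,25],0],[0,[0,0,20],0],[0,[0,0,0],0],[0,[0,0,0],0]]' 40 && python3 -m crank '[[0,[0,0,3],0],[0,[0,0,2],0],[0,[0,0,0],0],[0,[0,0,0],0]]'
```

```text
t: 5.7
eef_pos: [0.5143, 0.0437, 0.1082]
tool_rot: [-3.142, 0.0, 0.937]
wrist_force: [-0.3, 0.4, -0.1]
width: 0.193
finger_force: 39.7
t: 6.1
eef_pos: [0.5143, 0.0438, 0.103]
tool_rot: [3.141, -0.0, 0.938]
wrist_force: [-0.4, 0.4, -1.0]
width: 0.191
finger_force: 39.7
```

```bash
python3 -m crank '[[0,[0,0,2],0],[0,[0,0,0],0],[0,[0,0,0],0]]' && python3 -m crank '[[0,[8,0,0],0],[0,[6,0,0],0],[0,[0,0,0],0],[0,[0,0,0],0]]' && python3 -m crank '[[0,[4,0,0],0],[0,[2,0,0],0],[0,[0,0,0],0],[0,[0,0,0],0]]'
```

```text
t: 6.4
eef_pos: [0.5142, 0.0437, 0.1006]
tool_rot: [-3.141, 0.0, 0.938]
wrist_force: [-0.4, -0.1, -0.2]
width: 0.193
finger_force: 39.7
t: 6.8
eef_pos: [0.5226, 0.0553, 0.1006]
tool_rot: [-3.141, 0.0, 0.938]
wrist_force: [0.1, 0.4, -1.3]
width: 0.192
finger_force: 39.7
t: 7.2
eef_pos: [0.526, 0.0599, 0.1006]
tool_rot: [-3.142, 0.0, 0.938]
wrist_force: [-0.3, -0.4, -0.4]
width: 0.194
finger_force: 39.7
```

```bash
python3 -m crank '[[0,[2,0,0],0],[0,[1,0,0],0],[0,[0,0,0],0],[0,[0,0,0],0]]' && python3 -m crank '[[0,[1,0,0],0],[0,[0,0,0],0],[0,[0,0,0],0]]'&& python3 -m crank '[[0,[1,0,0],0],[0,[0,0,0],0],[0,[0,0,0],0]]'; python3 - <<'E'
from h import *
p,d=env.snapshot("scene");cv2.imwrite("pics/s3.png",cv2.resize(p[150:240,240:360],(800,600),interpolation=2))
E
```

```text
t: 7.6
eef_pos: [0.5278, 0.0622, 0.1007]
tool_rot: [3.142, 0.0, 0.938]
wrist_force: [-1.1, -2.2, 0.4]
width: 0.194
finger_force: 39.7
t: 7.9
eef_pos: [0.528, 0.0628, 0.1005]
tool_rot: [-3.141, 0.001, 0.938]
wrist_force: [-4.7, -4.7, 2.2]
width: 0.193
finger_force: 40.0
t: 8.2
eef_pos: [0.5283, 0.0633, 0.1005]
tool_rot: [-3.141, 0.002, 0.938]
wrist_force: [-7.7, -7.2, 4.9]
width: 0.19
finger_force: 40.0
```

View pics/s3.png

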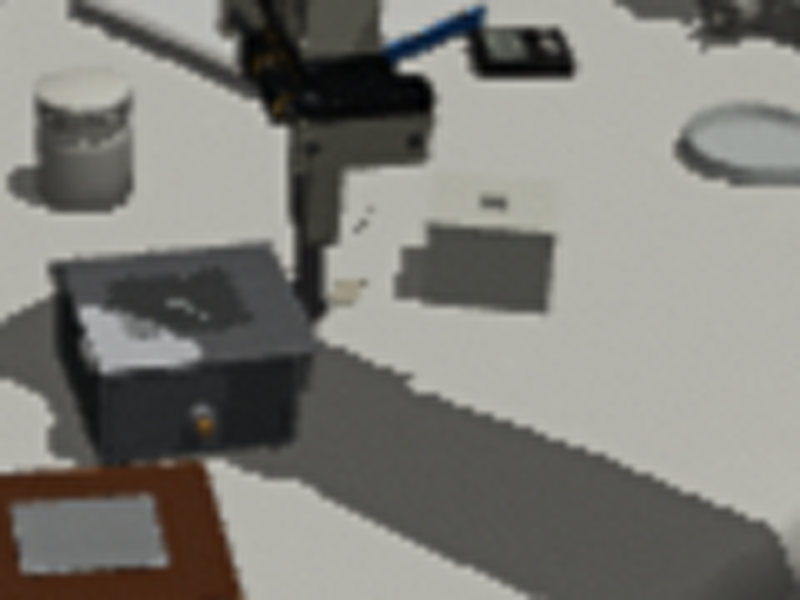

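The view shows the handle against the lip, with the flange tucked under it; the contact at x_c = -75.7 mm agrees with the sizes given. Next I lift along the lip's arc.

```bash
python3 -m crank '[[0,[-1,0,0],0],[0,[0,0,-2.5],0],[0,[0.3,0,-10.7],0],[0,[1.2,0,-10.4],0],[0,[0,0,0],0]]' 50; python3 - <<'E'
from h import *
p,d=env.snapshot("scene");P=depthpts("scene",d);e=np.array([.592,.806]);Q=P[...,:2]-[.5733,.1241]
x=Q@e;y=Q@[-.806,.592];m=(abs(y-.03)<.025)&(P[...,2]>.058)&(abs(x)<.08)
for a in np.arange(-.07,.06,.02):
    k=m&(abs(x-a)<.01);print(round(a,2),k.sum(),np.median(P[k][:,2]).round(4) if k.any() else 0)
E
```

```text
t: 8.75
eef_pos: [0.5299, 0.0645, 0.1265]
tool_rot: [3.14, -0.001, 0.938]
wrist_force: [-4.9, -2.6, 1.0]
width: 0.191
finger_force: 50.0
-0.07 322 0.2767
-0.05 303 0.299
-0.03 188 0.3478
-0.01 264 0.4283
0.01 121 0.4145
0.03 45 0.0709
0.05 40 0.0671
```

```bash
python3 -m crank '[[0,[2.1,0,-10.4],0],[0,[3,0,-10.1],0],[0,[3.9,0,-9.8],0],[0,[4.7,0,-9.5],0],[0,[0,0,0],0]]' 50; cat > cov.py <<'E'
from h import *
import sys
p,d=env.snapshot("scene");P=depthpts("scene",d);e=np.array([.592,.806]);Q=P[...,:2]-[.5733,.1241]
x=Q@e;y=Q@[-.806,.592];o=env.get_obs();q=(np.array(o["eef_pos"])[:2]-[.5733,.1241])
print("probe x_c,y_c",(q@e).round(4),(q@[-.806,.592]).round(4),"tip",round(o["eef_pos"][2]-.0996,4),"F",np.round(o["wrist_force"],1))
m=(y>.015)&(y<.058)&(P[...,2]>.064)&(P[...,2]<.2)&(x>-.09)&(x<.12)
A=P[m];ang=np.degrees(np.arctan2(A[:,2]-.0625,.057-x[m]));h,b=np.histogram(ang,np.arange(0,125,5));print([(int(b[i]),int(h[i])) for i in range(len(h)) if h[i]>8])
print("median angle",np.median(ang).round(1))
E
python3 cov.py
```

```text
t: 9.3
eef_pos: [0.5384, 0.076, 0.1659]
tool_rot: [3.14, -0.002, 0.938]
wrist_force: [-0.0, 0.4, -0.7]
width: 0.196
finger_force: 50.0
probe x_c,y_c -0.0599 -0.0001 tip 0.0653 F [-0.1 -0.3 -1.7]
[(30, 131), (35, 66), (40, 23), (45, 33)]
median angle 35.0
```

```bash
python3 -m crank '[[0,[5.6,0,-9],0],[0,[6.2,0,-8.5],0],[0,[7,0,-7.9],0],[0,[7.7,0,-7.2],0],[0,[0,0,0],0]]' 50; python3 cov.py; python3 -m crank '[[0,[8.3,0,-6.6],0],[0,[8.8,0,-5.8],0],[0,[0,0,0],0]]' 50; python3 cov.py
python3 - <<'E'
from h import *
p,d=env.snapshot("scene");cv2.imwrite("pics/s4.png",cv2.resize(p[120:240,220:380],(800,600),interpolation=2))
E
```

```text
t: 9.85
eef_pos: [0.554, 0.0976, 0.1979]
tool_rot: [3.141, -0.001, 0.938]
wrist_force: [0.8, 1.2, -0.5]
width: 0.191
finger_force: 50.0
probe x_c,y_c -0.0334 -0.0 tip 0.0975 F [-0.2  1.3 -1.3]
[(50, 129), (55, 45), (60, 12)]
median angle 53.8
t: 10.2
eef_pos: [0.564, 0.1113, 0.2099]
tool_rot: [3.141, -0.001, 0.938]
wrist_force: [-0.1, -0.5, -0.1]
width: 0.189
finger_force: 50.0
probe x_c,y_c -0.0163 0.0 tip 0.1098 F [-0.5  0.9 -0.8]
[(60, 129), (65, 35)]
median angle 63.6
```

View pics/s4.png

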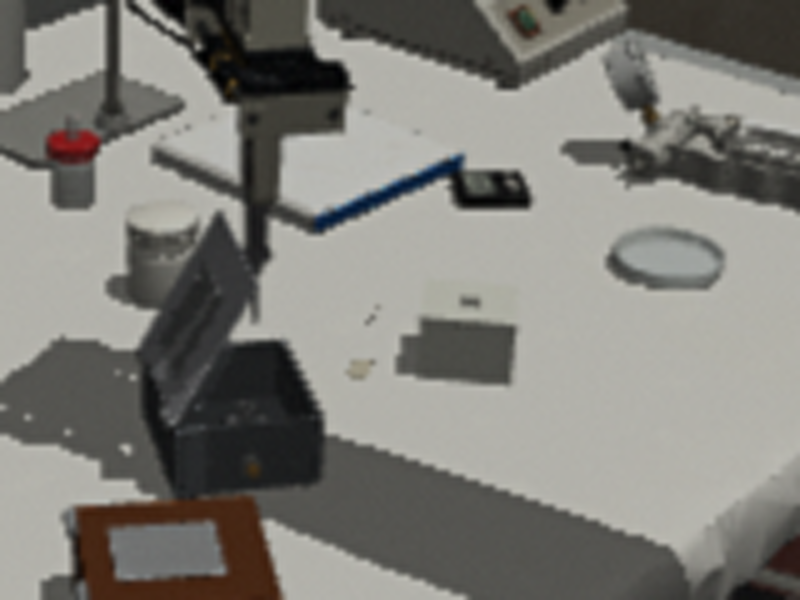

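The cover stands at about 62°, with the probe's flange under its edge. I'll back off, rise, and finish the opening with the blade itself.

```bash
python3 -m crank '[[0,[-12,0,0],0],[0,[0,0,-23],0],[0,[0,0,-22],0],[0,[10,0,0],0],[0,[0,0,0],0]]' 50; python3 cov.py; python3 -m crank '[[0,[10,0,0],0],[0,[10,0,0],0],[0,[10,0,0],0],[0,[0,0,0],0]]' 50; python3 cov.py;  python3 -m crank '[[0,[10,0,0],0],[0,[10,0,0],0],[0,[10,0,0],0],[0,[10,0,0],0],[0,[0,0,0],0]]' 50; python3 cov.py
```

```text
t: 10.8
eef_pos: [0.5622, 0.1091, 0.2536]
tool_rot: [3.142, -0.0, 0.938]
wrist_force: [0.0, 0.3, -0.9]
width: 0.187
finger_force: 50.0
probe x_c,y_c -0.0191 0.0003 tip 0.1532 F [-0.3 -0.6 -0.9]
[(60, 123), (65, 43)]
median angle 63.5
t: 11.25
eef_pos: [0.5803, 0.1342, 0.2534]
tool_rot: [-3.141, 0.0, 0.939]
wrist_force: [-0.1, -0.3, -1.1]
width: 0.193
finger_force: 50.0
probe x_c,y_c 0.0118 0.0003 tip 0.1539 F [-0.7 -0.2 -1. ]
[(70, 118), (75, 25), (80, 10)]
median angle 73.2
t: 11.8
eef_pos: [0.604, 0.1664, 0.2536]
tool_rot: [-3.141, 0.0, 0.939]
wrist_force: [1.3, -0.7, -1.0]
width: 0.192
finger_force: 50.0
probe x_c,y_c 0.0517 0.0003 tip 0.1541 F [-1.2 -0.1  0.1]
[(90, 74), (95, 9)]
median angle 91.7
```

```bash
python3 -m crank '[[0,[8,0,0],0],[0,[8,0,0],0],[0,[8,0,0],0],[0,[0,0,0],0]]' 50; python3 cov.py;  python3 -m crank '[[0,[-20,0,0],0],[0,[-25,0,0],0],[0,[-25,0,0],0],[0,[-25,0,0],0],[0,[0,0,0],0]]' 50; python3 cov.py
python3 - <<'E'
from h import *
o=env.get_obs();p,d=env.snapshot("wrist");P=wpts(o,d);np.savez("pics/w5.npz",p=p,d=d,P=P,e=o["eef_pos"],r=o["tool_rot"]);cv2.imwrite("pics/w5.png",p)
t,_=env.snapshot("top");cv2.imwrite("pics/t5.png",t)
E
```

```text
t: 12.25
eef_pos: [0.6181, 0.1855, 0.2538]
tool_rot: [-3.141, 0.0, 0.938]
wrist_force: [-0.3, 0.7, -0.6]
width: 0.188
finger_force: 50.0
probe x_c,y_c 0.0756 0.0002 tip 0.1542 F [ 0.3 -0.3 -0.4]
[(100, 21), (105, 18)]
median angle 104.9
t: 12.8
eef_pos: [0.5604, 0.1064, 0.2548]
tool_rot: [3.141, -0.0, 0.936]
wrist_force: [0.6, -0.2, -0.3]
width: 0.189
finger_force: 50.0
probe x_c,y_c -0.0208 -0.0001 tip 0.1551 F [ 0.8  0.9 -0.5]
[(100, 18), (105, 18)]
median angle 105.2
```

View pics/w5.png

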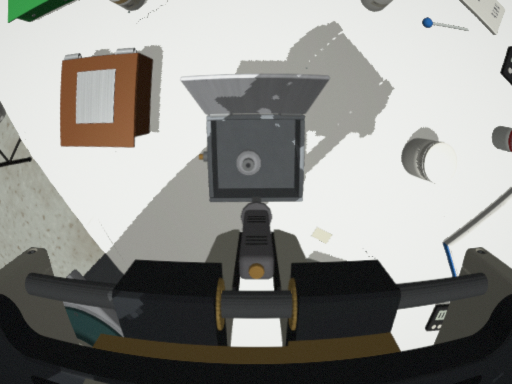

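The cover stands past upright and stays there. The pad in the well is at about (248,163), and the probe points straight down from the fingers. Now I'll measure the pad from this view.

```bash
cat > padm.py <<'E'
from h import *
e=np.array([.592,.806]);f=np.array([-.806,.592]);O=np.array([.5733,.1241])
ex=O-.010*e+.010*f;print("expected",ex.round(4))
def meas(o,p,d,P):
    m=(np.hypot(*(P[...,:2]-ex).transpose(2,0,1))<.03)
    hi=m&(P[...,2]>.041)&(P[...,2]<.052);v,u=np.nonzero(hi)
    if len(u): print("pad depth",len(u),np.median(P[hi],0).round(4),P[hi].mean(0).round(4),"px",u.mean(),v.mean(),rect(P[hi]))
    col=m&(P[...,2]>.028)&(P[...,2]<.038)
    if col.any(): print("collar",np.median(P[col][:,2]).round(4),rect(P[col]))
    g=p.mean(2);u0,v0=int(u.mean()),int(v.mean());w=g[v0-4:v0+5,u0-4:u0+5];wt=np.clip(np.median(w)-10-w,0,None)
    yy,xx=np.mgrid[v0-4:v0+5,u0-4:u0+5];du,dv=(xx*wt).sum()/wt.sum(),(yy*wt).sum()/wt.sum()
    ro,rd=wray(o,du,dv);print("dot px",du,dv,"on .046",(ro+rd*(.046-ro[2])/rd[2]).round(4));return ro,rd
if __name__=="__main__":
    z=np.load("pics/w5.npz");o=dict(eef_pos=z["e"],tool_rot=z["r"]);meas(o,z["p"],z["d"],z["P"])
    # handle top/tilt
    P=z["P"];m=(np.hypot(P[...,0]-o["eef_pos"][0],P[...,1]-o["eef_pos"][1])<.02)
    for a,b in((.285,.296),(.205,.216)):
        k=m&(P[...,2]>a)&(P[...,2]<b);print(a,k.sum(),rect(P[k]) if k.sum()>5 else "",o["eef_pos"].round(4))
E
python3 padm.py
```

```text
expected [0.5593 0.122 ]
pad depth 121 [0.5603 0.1229 0.0463] [0.5601 0.1229 0.0462] px 248.22314049586777 164.51239669421489 (array([560.1, 123.2]), array([14.9, 15.3]), 54.5)
collar 0.0327 (array([560.1, 122.7]), array([32.4, 32.5]), 8.4)
dot px 247.76610824742264 164.83698453608244 on .046 [0.5594 0.1229 0.046 ]
0.285 1376 (array([562.1, 108.9]), array([18.1, 35. ]), 52.7) [0.5611 0.1073 0.2547]
0.205 248 (array([564.7, 111.6]), array([16.3, 23.5]), 49.6) [0.5611 0.1073 0.2547]
```

```bash
python3 - <<'E'
from h import *
e=np.array([.592,.806]);f=np.array([-.806,.592])
z=np.load("pics/w5.npz");o=env.get_obs();c=np.array(o["eef_pos"]);print(c.round(4),np.round(o["tool_rot"],4))
s,d=env.snapshot("scene");S=depthpts("scene",d);cv2.imwrite("pics/s6.png",s)
w,dw=env.snapshot("wrist");W=wpts(o,dw)
for n,P in(("wrist",W),("scene",S)):
    x=(P[...,:2]-c[:2])@e*1000;y=(P[...,:2]-c[:2])@f*1000;zz=(P[...,2]-c[2]+.0996)*1000
    for a in range(0,136,8):
        k=(zz>a)&(zz<a+8)&(abs(x)<17)&(abs(y)<17)
        if k.sum()>4: print(n,a,k.sum(),"x",np.percentile(x[k],[2,50,98]).round(1),"y",np.percentile(y[k],[2,50,98]).round(1))
E
```

```text
[0.5617 0.1083 0.2543] [ 3.1414e+00 -5.0000e-04  9.3760e-01]
wrist 0 11 x [1.7 1.8 2.3] y [-3.2 -0.6  2.8]
wrist 8 23 x [1.7 2.1 2.3] y [-3.3  0.3  3.9]
wrist 16 7 x [1.9 2.2 2.7] y [-3.1  1.2  3.7]
wrist 48 23 x [ 2.7 12.  13.5] y [-11.4   0.3  11.3]
wrist 56 257 x [-1.3  8.7 12.7] y [-11.    0.3  10.8]
wrist 64 89 x [6.  8.7 9.2] y [-8.8 -0.4  8.8]
wrist 72 95 x [7.  8.9 9.4] y [-8.  -0.3  8.5]
wrist 80 114 x [6.5 9.  9.6] y [-8.2  0.4  8.7]
wrist 88 120 x [7.  9.1 9.5] y [-8.  -0.3  8.6]
wrist 96 201 x [ 7.   9.2 10. ] y [-14.5  -0.2  14.6]
wrist 104 314 x [ 7.4  9.4 10.2] y [-16.3   0.4  16.4]
wrist 112 363 x [ 7.5  9.4 10. ] y [-16.3  -0.7  16.2]
wrist 120 388 x [ 7.7  9.6 10.4] y [-16.2   0.4  16.2]
wrist 128 707 x [-3.1  9.4 10.4] y [-16.   -0.1  16.1]
scene 40 7 x [-2.5  2.8  4.6] y [1.4 3.  9.2]
scene 48 5 x [-12.1  -4.3   7. ] y [-8.  -0.6  9.5]
scene 56 16 x [-5.2  4.8 11.6] y [-3.4  6.7 14.1]
scene 64 7 x [-1.1  6.6  8.1] y [-2.7  6.5 11. ]
scene 72 13 x [-5.2  3.3  9.4] y [ 2.1  9.1 14.2]
scene 80 10 x [-4.1  3.   9.6] y [3.5 6.7 9.8]
scene 88 9 x [-3.5  3.4  8.9] y [-2.1  6.4 11.7]
scene 96 10 x [-7.9  2.1  9.7] y [-10.7   9.6  16.4]
scene 104 7 x [7.8 9.  9.5] y [-15.3  -0.4  16.7]
scene 112 7 x [3.2 9.1 9.6] y [-15.6  -1.6  15.9]
scene 120 5 x [8.6 9.4 9.7] y [-15.1  -0.9  15.1]
scene 128 6 x [8.2 9.  9.7] y [-14.5   3.8  11.9]
```

```bash
python3 -m crank '[[0,[5,-5,0],0],[0,[5,-5,0],0],[0,[0,0,0],0],[0,[0,0,0],0],[0,[0,0,0],0]]' 50;python3 -m crank '[[0,[0,0,25],0],[0,[0,0,25],0],[0,[0,0,25],0],[0,[0,0,15],0],[0,[0,0,0],0]]' 50;python3 -m crank '[[0,[0,0,0],0],[0,[0,0,0],0],[0,[0,0,0],0]]' 50; python3 - <<'E'
from padm import *
o=env.get_obs();c=np.array(o["eef_pos"]);p,d=env.snapshot("wrist");P=wpts(o,d);cv2.imwrite("pics/w7.png",p)
print("go to",ex,"pos",c.round(4))
try: meas(o,p,d,P)
except Exception as x: print(x)
q=P[...,:2]-c[:2];x=q@e*1000;y=q@f*1000;zz=(P[...,2]-c[2]+.0996)*1000
for a in range(-2,40,7):
    k=(zz>a)&(zz<a+7)&(abs(x)<12)&(abs(y)<12)
    if k.sum()>3: print(a,k.sum(),np.percentile(x[k],[5,50,95]).round(1),np.percentile(y[k],[5,50,95]).round(1))
print(o["wrist_force"])
t=np.array([0.5600,0.1229])-.0006*e-c[:2];print("tool dx,dy mm",(t@e*1000).round(1),(-t@f*1000).round(1))
cv2.imwrite("pics/z7.png",cv2.resize(p[120:280,176:336],(600,600),interpolation=2))
E
```

```text
t: 13.55
eef_pos: [0.5593, 0.1221, 0.254]
tool_rot: [-3.142, 0.0, 0.938]
wrist_force: [-0.2, -0.3, -1.1]
width: 0.189
finger_force: 50.0
t: 14.05
eef_pos: [0.5586, 0.1218, 0.1621]
tool_rot: [-3.14, 0.002, 0.938]
wrist_force: [0.1, 0.2, -0.2]
width: 0.192
finger_force: 50.0
t: 14.35
eef_pos: [0.5597, 0.1221, 0.1653]
tool_rot: [3.14, -0.001, 0.938]
wrist_force: [-0.2, -0.3, -0.3]
width: 0.192
finger_force: 50.0
expected [0.5593 0.122 ]
go to [0.55932 0.12196] pos [0.5597 0.1221 0.1653]
pad depth 182 [0.5606 0.1238 0.0465] [0.5603 0.1237 0.0463] px 255.67032967032966 190.5054945054945 (array([560. , 123.6]), array([13.5, 15.2]), 63.5)
collar 0.0326 (array([560. , 123.6]), array([31.7, 33.1]), 59.0)
dot px 255.2318611987382 192.07965299684545 on .046 [0.559  0.1226 0.046 ]
-2 6 [1.7 1.8 2. ] [-3.2 -0.3  1.8]
5 19 [1.6 2.  2.2] [-2.6  0.2  3.8]
12 16 [2.  2.3 2.5] [-3.3 -0.2  3.1]
[-0.24497601 -0.32039536 -0.30509367]
tool dx,dy mm 0.2 -0.2
```

View pics/z7.png

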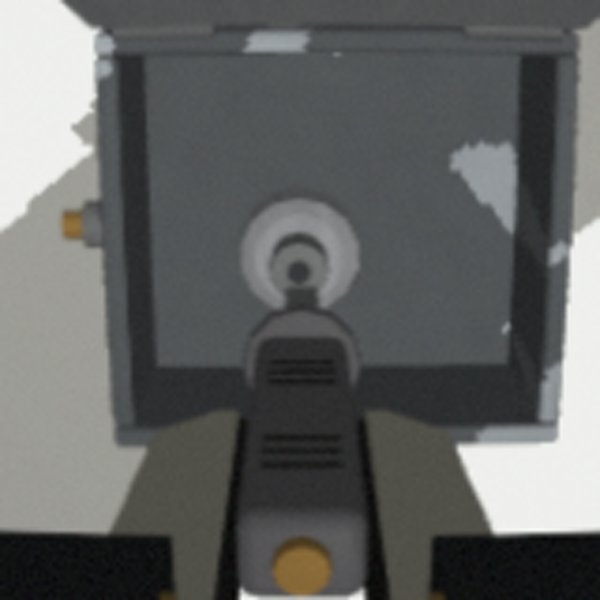

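The crop shows the blade tip just in front of, and above, the pad's dot at (299,272), with an offset under 1 mm once the parallax is allowed for. I'll lower it gently.

```bash
python3 -m crank '[[0,[0,-0.4,8],0],[0,[0,0,8],0],[0,[0,0,0],0],[0,[0,0,0],0],[0,[0,0,0],0]]' 50;python3 -m crank '[[0,[0,0,2],0],[0,[0,0,0],0],[0,[0,0,0],0]]'; python3 -m crank '[[0,[0,0,1],0],[0,[0,0,0],0],[0,[0,0,0],0]]';python3 -m crank '[[0,[0,0,1],0],[0,[0,0,0],0],[0,[0,0,0],0]]'
```

```text
t: 14.9
eef_pos: [0.559, 0.1223, 0.1482]
tool_rot: [3.141, -0.0, 0.938]
wrist_force: [0.5, -0.3, -0.6]
width: 0.187
finger_force: 50.0
t: 15.2
eef_pos: [0.559, 0.1223, 0.1461]
tool_rot: [3.142, -0.0, 0.938]
wrist_force: [-0.5, -0.4, -0.1]
width: 0.189
finger_force: 50.0
t: 15.5
eef_pos: [0.559, 0.1223, 0.1452]
tool_rot: [3.141, -0.0, 0.938]
wrist_force: [0.3, 0.4, 0.5]
width: 0.192
finger_force: 50.0
t: 15.8
eef_pos: [0.559, 0.1223, 0.1441]
tool_rot: [3.141, -0.0, 0.938]
wrist_force: [0.4, 0.1, 0.6]
width: 0.191
finger_force: 50.0
```

```bash
cat > av.py <<'E'
from h import *
A=[]
for i in range(12):
    env.snapshot("top");o=env.get_obs();A.append(np.r_[o["eef_pos"],o["wrist_force"]])
A=np.array(A);print(o["t"],A.mean(0).round(4),A[:,5].std().round(2))
E
python3 av.py; python3 -m crank '[[0,[0,0,1],0],[0,[0,0,0],0],[0,[0,0,0],0]]'|sed -n 2p; python3 av.py; python3 -m crank '[[0,[0,0,1],0],[0,[0,0,0],0],[0,[0,0,0],0]]'|sed -n 2p; python3 av.py
```

```text
16.4 [0.559  0.1223 0.1441 0.6139 0.0745 1.2668] 0.49
eef_pos: [0.559, 0.1223, 0.1431]
17.3 [0.559  0.1223 0.1431 0.5788 0.0874 2.3155] 0.38
eef_pos: [0.559, 0.1223, 0.1421]
18.2 [0.559  0.1223 0.1421 0.857  0.0811 3.4001] 0.56
```

```bash
python3 - <<'E'
from padm import *
o=env.get_obs();c=np.array(o["eef_pos"]);p,d=env.snapshot("wrist");P=wpts(o,d)
q=P[...,:2]-c[:2];x=q@e*1000;y=q@f*1000;z=P[...,2]*1000
for n,k in(("pad",(z>40.5)&(z<46)&(abs(x)<14)&(abs(y)<14)&(x>2.6)),("collar",(z>30)&(z<36)&(abs(x)<22)&(abs(y)<22)),("blade",(z>47)&(z<75)&(abs(x)<6)&(abs(y)<8)),("handle",(z>105)&(z<130)&(abs(x)<14)&(abs(y)<12))):
    if k.sum()>3: print(n,k.sum(),"x",np.percentile(x[k],[1,50,99]).round(1),"y",np.percentile(y[k],[1,50,99]).round(1),"z",np.median(z[k]).round(1))
print(np.round(o["tool_rot"],4))
E
python3 cov.py
```

```text
expected [0.5593 0.122 ]
pad 86 x [2.7 4.7 8.3] y [-7.1 -0.6  6.8] z 43.3
collar 542 x [-10.    6.1  16.7] y [-16.2   0.3  15.8] z 32.9
blade 39 x [1.6 2.  2.4] y [-3.8 -0.6  3.8] z 54.1
handle 305 x [6.1 8.9 9.6] y [-8.7  0.3  8.9] z 118.9
[ 3.1416 -0.      0.9378]
probe x_c,y_c -0.0099 0.0105 tip 0.0425 F [1.3 0.5 3.6]
[(40, 10), (45, 11), (50, 11), (55, 27), (60, 29), (100, 19), (105, 20)]
median angle 59.1
```

```bash
python3 -c "
from workcell import env
print(env.hand_in())"
```

```text
the job is handed in; nothing more can be done
None
```

I handed the job in with the probe upright on the middle of the pad, pressed about 3 mm (near 4 N), and the cover standing at about 100–105°; the first 62° were lifted with the probe's flange because the moves allow no tilt, and the blade pushed it the rest of the way.

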